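# Fit the hob key and hold the gas spindle pressed

### The job

Draw the flat black hob key straight up out of its slotted wooden holder, turn it so that its orange pointer lies over the orange mark beside the hob's brass D-shaped spindle, and push it fully onto the spindle. Then press the key and the sprung spindle well down together, past half the spindle's travel, and finish while still gripping the key and holding it pressed: do not let go. Leave the mug, spice jar, salt shaker and blue-patterned pot where they stand.

Things in the scene. Friction and masses are not known exactly. Their poses are not given: they have to be found in the camera images.
- key: loose black hob key, 50-100 g, 82 mm tall; origin at the centre of its underside, on the bore axis, z up. Round hub 30 mm across, 26 mm high, with a D bore open below, 20 mm deep: round part 18 mm across, flat wall on the +x side 4 mm from the axis. Above it a flat upright grip plate, 60 mm along x, 8 mm thick along y, up to z = 82 mm. An orange pointer at the plate's +x end shows the flat side
- key_grip (a point): point on the key's axis in the grip plate, 66 mm above the key's underside, 16 mm below its top edge: a good height to grip, across the 8 mm thickness. Axes as the key's
- key_mark (a point): point on the key 25 mm along its +x (pointer side) from the axis, at the height of the underside. Axes as the key's. The bore has about 1 mm clearance all round on the spindle; turned more than about 8 degrees wrong it does not go on
- holder: fixed holder of light wood, base 96 x 60 x 6 mm, origin under its centre, z up. Two uprights along its x, 46 mm high, with facing grooves 10 mm wide (1 mm play each side) that hold the side edges of the key's plate; the key's underside stands 6 mm above the worktop, its axes as the holder's, its top 42 mm free above the uprights. It comes out only straight up: 50 mm lift clears it
- hob: fixed portable gas hob, 220 (x) x 260 (y) x 58 mm to its deck, with a burner and pan-support bars up to 79 mm high, origin at the centre of its underside, x to its back. The spindle stands on the deck 75 mm in front (-x) of its centre
- spindle_top (a point): centre of the top of the upright brass spindle, 93.5 mm above the worktop when not pressed; z up. D section: 16 mm diameter, flat on the +x side 3 mm from the axis, 2.5 mm chamfer on top; 30 mm out of its white collar (58 mm across), whose orange mark lies on the +x (flat) side. With the key fully on, the key's underside is 20 mm below this point and its +x agrees with this +x
- spindle_mark (a point): point 25 mm along the spindle's +x (flat and orange-mark side) from its axis, at the height of its top
- collar (a joint): turn of the white collar and the spindle with it on the hob, rad, counter-clockwise from above positive, 0 when the flat faces the hob's back; range -1.2 to 1.2, stiff (0.25 N m): it stays as it is found and need not be turned
- spindle (a joint): how far the spindle is pressed in, m: 0 up, 0.008 fully in. It springs back: about 3 N starts it and 9 N presses it fully in
- mug: bystander: speckled grey mug, 88 mm tall, origin at the centre of its underside
- spice_jar: bystander: spice jar with green cap, 46 mm across, 106 mm tall, origin at the centre of its underside
- salt_shaker: bystander: glass salt shaker with grey top, 44 mm across, 90 mm tall, origin at the centre of its underside
- blue_pot: bystander: white pot with blue pattern, 96 mm across, 88 mm tall, origin at the centre of its underside
Things that resemble listed ones, but are neither listed nor needed, are in the scene too. Leave any pink look-alike of the key alone. Of the things that look like the holder, the larger one is meant.

How it is judged:
By the outcome, as a careful person would: the job done as asked, in the order asked, and still so for the second after the job is handed in, while the arm keeps its last pose, push and grip.
It also fails if it takes over 45 s, if anything falls off the work surface, if the arm or the gripper's body presses on something with over 40 N, if the wrist force passes 120 N, or if a joint passes its speed limit or range.

### The arm

A 7-joint arm with a two-finger parallel gripper is mounted at the origin on the work surface; the furniture and walls round the work are solid. World frame = base frame: x ahead of the robot, y to its left, z up, the work surface at z = 0. Lengths are in m, angles in rad, forces in N, time in s.
With the tool pointing down it reaches from about 0.425 to 0.875 m from the base axis. Payload 4.7 kg.
Tool frame: the origin (TCP) lies between the finger pads; the fingertips stand 14 mm ahead of it and the grasp point (between the pads) lies 5 mm behind it; z points along the fingers, y is the line along which they close (so a half turn about z gives the same grasp; the last joint's range is limited). The gripper opens to 87 mm and grips with 3 to 60 N. Pads are 19 mm wide; open, the fingers measure 117 mm over their backs; the gripper's body (75 mm by 190 mm) begins 51 mm behind the grasp point.
Start: joints at [-1.296, 0.321, -0.07, 1.45, 0.023, 1.371, -0.057], TCP at [0.168, 0.628, 0.237] pointing down, gripper open.
Joint ranges: [-2.86, 2.86], [-0.3, 2.09], [-1.38, 1.24], [0.06, 2.45], [-1.56, 4.7], [0.09, 2.05], [-2.69, 2.69]. Speed limits (rad/s): [2.57, 2.57, 3.14, 3.14, 3.14, 3.14, 3.14].

### API

Orientations are given as a rotation vector (axis times angle).
In Python, from bench import get_state, get_image, camera_params, close_job gives the robot as it stands. The module is installed in compiled form; this text tells all that it offers.
- The arm moves only by the tool arm_command, never from a script. Its argument "motion" is a list of rows, each a list of 5 numbers: the finger opening in mm, from 0 to 87, then the shift along the tool's x, y, z in mm, then the turn about the tool's z in degrees. In form: [[gripper, x, y, z, spin], ...]. A call has 1 to 5 rows; each row is the pose to reach, as a shift and turn from the pose commanded when the call began, along the tool's axes at that moment; what a row does not reach only later rows make up. A row lasts 1/12 s, in which the tool goes at most 41.7 mm and 7.16 degrees, less where a joint would pass 70% of its speed; a pose out of reach is approached as far as the arm can. A call with a gripper value outside its range is refused whole. The fingers move at their own pace and stop on an object; "newtons" is the grip in N (left out, the last holds). Time passes only in rows, so rows that repeat a pose let the fingers close. It gives the time, the measured TCP pose, the force, the opening and the grip force at its end, in the units of the state.
- get_state(): the state, without advancing time (a new reading comes with each control period).
- get_image(name): name is "scene" or "top"; returns (picture, depth): 384x512x3 uint8, red, green, blue; 384x512 float32, m along the optical axis (not along the pixel's ray), 0 where there is no reading.
- camera_params(name): a dict with "intrinsics" (3x3 intrinsics, pixels), "D" ([k1, k2, p1, p2, k3] as OpenCV has them; the pictures are not rectified), "extrinsics" (4x4, takes a point from camera to world coordinates). Camera axes: x right, y down, z forward; pixel columns grow to the right and rows downward; lengths in m; the calibration is good to about 2 mm. A picture is of the moment at which its call begins. camera_params takes no time and is no camera call.
- close_job(): hands the job in; it is judged then, once.
The state is a dict: "time": time; "joint_positions": joint angles; "qd": joint speeds; "joint_torque": joint torques, N m; "position": TCP position; "tool_rot": TCP orientation; "ft_force": force on the tool from outside, world axes, zero at the start; "torque": the same for the moment, N m; "grip_width": opening from 0.0 (shut) to 1.0 (fully open); "grip_force": force on a finger pad.
Only numpy, scipy, OpenCV 4.12 (cv2) and the standard library are available. Lean on these libraries where they do the work, as an engineer would, in place of code of your own. Each camera call takes 0.05 s, during which the arm holds its last target. There are 200 camera calls.

## Working session

There is one attempt and no reset: what is moved stays moved. The work goes in short steps, Python scripts to look and compute and a tool call to move; the robot and the scene stay as the last step left them, time stands still between calls to the robot, and variables do not carry over. Pictures are saved under pics/ and viewed, at most 10 in all, crops included, and the job is handed in when it is done.

Besides the shell and the picture viewer there is one more tool, called after "Emit:" as name([rows], argument=value, ...), one row to a line, values as JSON. arm_command: Moves the arm, as the interface text tells. Its arguments: {"type":"object","properties":{"motion":{"type":"array"},"newtons":{"type":"number"}},"required":["motion"]}

```bash
mkdir -p pics; cat > h.py <<'E'
import numpy as np, cv2
from bench import get_state,get_image,camera_params
from scipy.spatial.transform import Rotation as R
def pts(name,depth):
    c=camera_params(name);K=np.array(c["intrinsics"]);D=np.array(c["D"]);T=np.array(c["extrinsics"])
    h,w=depth.shape;u,v=np.meshgrid(np.arange(w),np.arange(h))
    n=cv2.undistortPoints(np.stack([u,v],-1).reshape(-1,1,2).astype(np.float64),K,D).reshape(h,w,2)
    P=np.dstack([n,np.ones((h,w))])*depth[...,None]
    return P@T[:3,:3].T+T[:3,3]
def ray(name,px,z):
    c=camera_params(name);K=np.array(c["intrinsics"]);D=np.array(c["D"]);T=np.array(c["extrinsics"])
    n=cv2.undistortPoints(np.array(px,float).reshape(-1,1,2),K,D).reshape(-1,2)
    d=np.c_[n,np.ones(len(n))]@T[:3,:3].T;o=T[:3,3]
    return o+d*((z-o[2])/d[:,2])[:,None]
def proj(name,P):
    c=camera_params(name);T=np.linalg.inv(np.array(c["extrinsics"]))
    return cv2.projectPoints(np.array(P,float).reshape(-1,1,3),cv2.Rodrigues(T[:3,:3])[0],T[:3,3],np.array(c["intrinsics"]),np.array(c["D"]))[0].reshape(-1,2)
E
python3 - <<'E'
from h import *
for n in("scene","top"):
    im,d=get_image(n);cv2.imwrite(f"pics/{n}0.png",im[...,::-1]);np.savez(f"{n}0.npz",im=im,d=d)
    print(np.round(camera_params(n)["extrinsics"],3))
s=get_state();print(s["position"],s["tool_rot"],s["ft_force"]);print(R.from_rotvec(s["tool_rot"]).as_matrix().round(4))
E
```

```text
[[ 0.772 -0.455  0.444 -0.2  ]
 [-0.635 -0.528  0.563 -0.759]
 [-0.022 -0.717 -0.697  1.062]
 [ 0.     0.     0.     1.   ]]
[[-0.018 -0.989  0.149  0.155]
 [-1.     0.02   0.009  0.015]
 [-0.012 -0.148 -0.989  1.691]
 [ 0.     0.     0.     1.   ]]
[0.16754803 0.62756321 0.23554893] [-4.08506526e-01 -3.11480645e+00  2.66706437e-03] [ 0.34635871 -0.62388965  0.10973965]
[[-9.662e-01  2.579e-01 -3.000e-04]
 [ 2.579e-01  9.662e-01 -1.700e-03]
 [-1.000e-04 -1.700e-03 -1.000e+00]]
```

View pics/scene0.png

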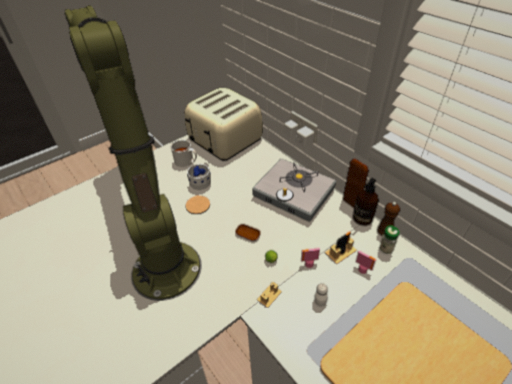

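View pics/top0.png

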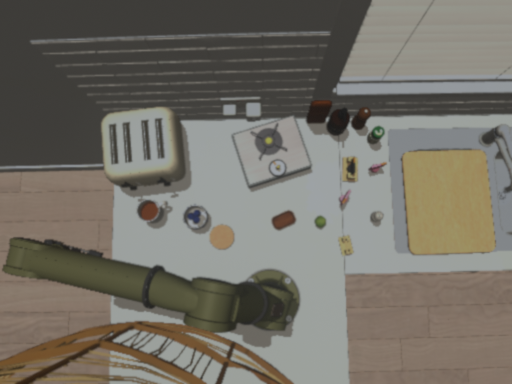

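The scene view shows the hob (295,188) with its spindle at about (285,194), and the holder with the black key at (342,247). In the top view they are at (271,152) and (278,168), with the key at (350,168). Next I'll zoom in.

```bash
python3 - <<'E'
from h import *
C={}
for n in("scene","top"):
    z=np.load(f"{n}0.npz");C[n]=(z["im"],pts(n,z["d"]),z["d"])
def crop(n,c,r=20,s=10):
    im=C[n][0];x,y=c
    return cv2.resize(im[y-r:y+r,x-r:x+r,::-1],None,fx=s,fy=s,interpolation=cv2.INTER_NEAREST)
A=np.hstack([crop("scene",(342,246),20,7),crop("scene",(285,194),20,7)])
B=np.hstack([crop("top",(350,168),20,7),crop("top",(278,168),20,7)])
cv2.imwrite("pics/c1.png",np.vstack([A,B]))
for n in C:
    im,P,d=C[n];hsv=cv2.cvtColor(im,cv2.COLOR_RGB2HSV)
    x0,y0=((342,246) if n=="scene" else (350,168))
    m=np.zeros(d.shape,bool);m[y0-20:y0+20,x0-20:x0+20]=1
    dark=m&(hsv[...,2]<60)&(P[...,2]>.05);print(n,"dark",dark.sum(),np.median(P[dark],0).round(4),P[dark].min(0).round(3),P[dark].max(0).round(3))
    wood=m&(hsv[...,0]>12)&(hsv[...,0]<28)&(hsv[...,1]>70)
    print("wood",wood.sum(),P[wood].mean(0).round(4))
    # hob deck
    dk=(abs(P[...,2]-.058)<.008)&(P[...,0]>.4)&(P[...,0]<.8)&(abs(P[...,1])<.25)
    k,lab,st,ce=cv2.connectedComponentsWithStats(dk.astype(np.uint8));i=1+st[1:,4].argmax()
    q=P[lab==i];print("deck",st[i],cv2.minAreaRect(q[:,:2].astype(np.float32)),np.median(q[:,2]))
E
```

```text
scene dark 76 [ 0.4865 -0.3301  0.0725] [ 0.464 -0.333  0.052] [ 0.515 -0.326  0.09 ]
wood 409 [ 0.4831 -0.3359  0.0296]
deck [ 252  137   93   79 2617] ((0.585547685623169, 0.03413665294647217), (0.3083818554878235, 0.38915354013442993), 7.881830215454102) 0.05908235830930009
top dark 30 [ 0.4858 -0.3241  0.0743] [ 0.465 -0.326  0.052] [ 0.512 -0.322  0.09 ]
wood 250 [ 0.4891 -0.3209  0.0309]
deck [ 231  115   81   72 3275] ((0.5649535655975342, -0.018218114972114563), (0.22108495235443115, 0.2601775825023651), 16.957252502441406) 0.05866477425079242
```

View pics/c1.png

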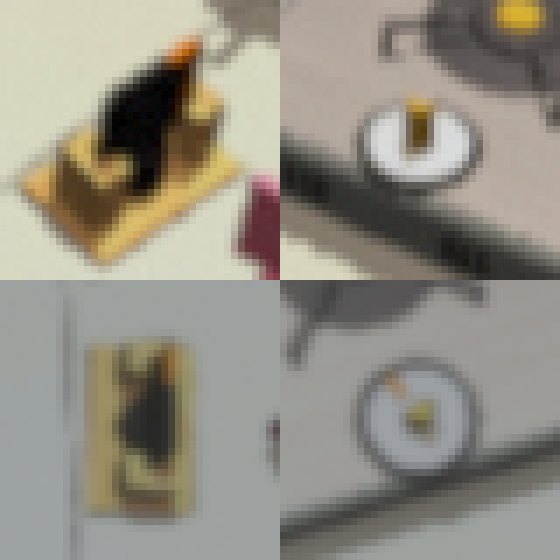

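The crops show the key's plate along world x with its orange pointer at the +x end (top px ~(354,153)). The collar centre is at top px ~(277.7,167.3) and its orange mark at ~(274.4,162.7). I'll measure both at subpixel level.

```bash
python3 - <<'E'
from h import *
def wc(w): 
    v,u=np.mgrid[:w.shape[0],:w.shape[1]];return np.array([(w*u).sum(),(w*v).sum()])/w.sum()
acc={"top":[], "scene":[]}
for n in acc:
    for i in range(4): acc[n].append(get_image(n)[0].astype(float))
    acc[n]=np.mean(acc[n],0)
np.savez("acc.npz",**acc)
im=acc["top"]
red=im[...,0]-im[...,2]
np.set_printoptions(linewidth=200)
print(red[157:176,268:290].round().astype(int))
print(im[157:176,268:290].mean(2).round().astype(int))
# holder outline and key
hsv=cv2.cvtColor(im.astype(np.uint8),cv2.COLOR_RGB2HSV)
m=np.zeros(im.shape[:2],bool);m[150:190,335:370]=1
a=m&((im[...,0]-im[...,2]>25)|(im.mean(2)<110))
k,lab,st,ce=cv2.connectedComponentsWithStats(a.astype(np.uint8));i=1+st[1:,4].argmax()
ys,xs=np.where(lab==i);p=ray("top",np.c_[xs,ys],.01)
print("holder",st[i],cv2.minAreaRect(p[:,:2].astype(np.float32)))
print(red[148:160,340:362].round().astype(int))
# scene collar
s=acc["scene"]
print("scene");print((s[...,0]-s[...,2])[184:206,272:298].round().astype(int));print(s[184:206,272:298].mean(2).round().astype(int))
E
```

```text
[[  3   3   4   4   5   4   4   5   5   6   5   6   6   6   7   7   6   6   6   6   5   5]
 [  4   4   4   5   4   5   4   4   4   4   5   6   6   6   6   6   6   6   5   6   6   6]
 [  4   4   4   4   4   5   4   3   2   2   3   3   4   4   5   5   6   6   6   6   7   7]
 [  5   4   4   4   5   7   6   0  -3  -4  -4  -3  -2   1   4   6   6   6   6   7   7   7]
 [  4   4   4   4   9  24  21   4  -6  -8  -9  -8  -8  -5  -1   3   6   6   6   6   7   6]
 [  3   3   3   2  10  34  42  18  -2  -9 -10 -10 -10  -9  -7  -2   4   6   6   6   7   7]
 [  3   3   1  -4  -1  17  40  32   6  -6  -8  -8 -10 -10  -9  -6   0   4   6   5   5   5]
 [  4   2  -2  -7  -8   0  20  24   6  -1   2   0  -7 -10 -10  -9  -4   2   4   4   4   4]
 [  4   2  -5  -8 -10  -8  -1   2   4  16  32  23   0  -8 -10  -9  -6   0   3   4   4   5]
 [  4   1  -6 -10 -10 -10  -9  -3  14  43  58  35   2  -8 -10 -10  -7  -2   4   5   5   5]
 [  4   0  -7  -9 -10 -10  -9   0  26  54  55  28   1  -8 -10 -10  -8  -3   2   4   4   4]
 [  4   0  -7 -10 -10 -10  -9  -2  13  30  30  16   2  -7 -10  -9  -8  -4   2   3   3   4]
 [  3   
[... 7340 characters left out ...]
 169 170 166 154 133 104  97 126 158 172 173 172 172 171]
 [ 48  52  55  63  70  66  58  52  53  66  83  90  91  93  96 100 104 120 136 160 172 173 172 173 174 173]
 [ 47  52  52  52  55  56  58  59  56  56  68  63  60  74  97 125 139 160 168 174 175 174 173 172 172 172]
 [ 46  51  51  52  51  52  53  55  58  65  79  78  83 100 121 144 149 163 172 173 176 175 175 174 173 173]
 [ 51  50  49  50  52  52  51  52  53  55  66  72  82  97 111 123 127 143 153 162 171 173 175 175 175 173]
 [ 68  58  51  50  50  51  50  50  52  52  54  57  63  74  84  93 105 117 127 139 153 160 170 173 175 174]
 [ 96  82  67  57  51  49  48  48  50  52  51  51  53  54  61  67  80  92 101 115 124 135 149 160 170 174]]
```

```bash
python3 - <<'E'
from h import *
A=np.load("acc.npz");t=A["top"];s=A["scene"]
rb=lambda im:im[...,0]-im[...,2]
def win(im,x0,y0,x1,y1):
    m=np.zeros(im.shape[:2],bool);m[y0:y1,x0:x1]=1;return m
def hullc(m):
    ys,xs=np.where(m);h=cv2.convexHull(np.c_[xs,ys].astype(np.float32));M=cv2.moments(h);return M["m10"]/M["m00"],M["m01"]/M["m00"]
def wc(w):
    v,u=np.mgrid[:w.shape[0],:w.shape[1]];return (w*u).sum()/w.sum(),(w*v).sum()/w.sum()
# white collar via brightness threshold halfway ring->white
ct=hullc(win(t,270,160,286,175)&(rb(t)<-4)); cs=hullc(win(s,275,187,294,200)&(s.mean(2)>185))
mt=wc(np.where(win(t,271,160,276,165),np.clip(rb(t)+3,0,None),0))
# exclude collar: spindle top brass bright
sp=wc(np.where(win(t,275,164,281,169),np.clip(rb(t)-10,0,None),0))
C=ray("top",ct,.0635)[0];M=ray("top",mt,.0635)[0];S=ray("scene",cs,.0635)[0]
print(ct,cs,mt,sp);print("collar top",C,"scene",S,"mark",M,"ang",np.degrees(np.arctan2(*(M-C)[1::-1])),np.hypot(*(M-C)[:2]))
print("sp top",ray("top",sp,.0935))
# hob deck reprojection of deck front-angle check, key pointer & plate
for n,im,w in(("top",t,(343,148,362,186)),("scene",s,(322,226,362,270))):
    hsv=cv2.cvtColor(im.astype(np.float32)/255,cv2.COLOR_RGB2HSV)
    r=im[...,0]-im[...,1]
    W=win(im,*w); o=W&(hsv[...,0]<30)&(hsv[...,1]>.55)&(im[...,0]>110)
    print(n,"orange",o.sum(),wc(o*1.) if o.any() else 0)
    dk=W&(im.mean(2)<45); print("dark",dk.sum(),wc(dk*1.))
np.set_printoptions(linewidth=200)
print(t[150:182,345:360].mean(2).round().astype(int))
E
```

```text
(277.3137254901961, 167.57952069716774) (284.37689393939394, 193.9431818181818) (np.float64(273.66149870801036), np.float64(162.14341085271317)) (np.float64(277.61572700296733), np.float64(166.45845697329378))
collar top [ 0.49367813 -0.04146006  0.0635    ] scene [ 0.49542484 -0.038915    0.0635    ] mark [ 0.51514435 -0.02804612  0.0635    ] ang 32.00067541984645 0.02531269556215407
sp top [[ 0.4916992 -0.0416532  0.0935   ]]
top orange 0 0
dark 24 (np.float64(351.2083333333333), np.float64(167.41666666666666))
scene orange 5 (np.float64(347.8), np.float64(232.8))
dark 133 (np.float64(342.390977443609), np.float64(243.25563909774436))
[[159 159 159 159 159 159 159 159 160 160 160 160 159 159 159]
 [160 160 159 159 159 159 159 160 159 160 160 159 159 160 160]
 [159 160 160 159 159 159 159 159 159 160 159 160 160 160 160]
 [160 160 160 159 159 159 160 160 159 159 159 160 160 160 160]
 [159 160 159 159 159 159 159 159 159 159 159 160 160 160 159]
 [159 159 158 157 156 155 154 153 152 152 156 158 159 160 160]
 [154 153 149 147 147 144 142 139 134 133 145 152 157 159 159]
 [142 136 125 
[... 861 characters left out ...]
1 158]
 [131 120  89  62  52  46  40  40  45  65 100 125 138 152 159]
 [132 125 103  90  85  68  49  41  48  73 107 128 139 153 159]
 [130 121 108 118 121  96  64  49  60  88 120 132 138 152 159]
 [127 109  98 122 129 107  82  70  76  98 125 133 138 152 159]
 [125 101  90 119 130 120 109  97  93 108 127 134 138 151 158]
 [124  98  86 113 126 126 125 116 112 121 131 134 137 151 159]
 [124  97  79  95 105 110 117 118 116 120 129 133 137 151 158]
 [125 102  79  74  76  78  82  84  86  97 119 130 135 150 158]
 [126 115  94  79  77  76  75  76  81  97 123 131 132 149 158]
 [124 118 104  92  90  89  88  88  90 101 122 130 134 150 159]
 [125 122 116 105 100  99  99  98  98 106 124 135 144 154 159]]
```

```bash
cat > go.py <<'E'
import sys
from h import *
# usage: go.py x y z toolx_angle_deg [x y z ang ...]: shifts from measured pose
s=get_state();Rm=R.from_rotvec(s["tool_rot"]).as_matrix();p=np.array(s["position"])
a=np.degrees(np.arctan2(Rm[1,0],Rm[0,0]))
print("t",round(s["time"],2),"p",p.round(4),"ang",round(a,2),"ft",np.round(s["ft_force"],1),"w",round(s["grip_width"]*87,1),"q",np.round(s["joint_positions"],2),"tilt",Rm[:2,2].round(4))
v=list(map(float,sys.argv[1:]))
for i in range(0,len(v),4):
    d=Rm.T@(np.array(v[i:i+3])-p);print("shift",(d*1000).round(1),"spin",round(-((v[i+3]-a+180)%360-180),2))
E
python3 go.py .32 .43 .33 165 .47 .28 .33 165
```

```text
t 0.5 p [0.1676 0.628  0.2366] ang 165.06 ft [ 0.4 -0.8 -0.4] w 87.0 q [-1.3   0.32 -0.07  1.45  0.02  1.37 -0.06] tilt [0.0001 0.    ]
shift [-198.3 -152.   -93.4] spin 0.06
shift [-381.9 -258.3  -93.4] spin 0.06
```

Emit:
arm_command([
  [60,-60,-35,-50,0],
  [60,-120,-70,-100,0],
  [60,-180,-130,-100,0],
  [60,-210,-180,-100,0],
  [60,-230,-210,-100,0],
])

```text
time: 0.92
position: [0.2795, 0.4755, 0.316]
tool_rot: [0.409, 3.114, 0.003]
ft_force: [0.1, 0.0, 0.7]
grip_width: 0.729
grip_force: 0.0
```

```bash
python3 go.py .47 .28 .33 177 .54 .1 .3 177
```

```text
t 0.92 p [0.2795 0.4755 0.316 ] ang 165.04 ft [0.1 0.  0.7] w 63.4 q [-1.11  0.08  0.02  1.58 -0.    1.48  0.22] tilt [0.0012 0.0018]
shift [-234.5 -139.7  -14.2] spin -11.96
shift [-348.6 -295.6   15.6] spin -11.96
```

Emit:
arm_command([
  [45,-210,-170,0,0],
  [45,-210,-170,0,0],
  [45,-210,-170,0,0],
  [45,-210,-170,0,-5],
  [45,-210,-170,0,-12],
])

```text
time: 1.33
position: [0.3999, 0.3089, 0.3152]
tool_rot: [0.094, 3.139, 0.001]
ft_force: [0.6, 0.5, 0.2]
grip_width: 0.527
grip_force: 0.0
```

```bash
python3 go.py .54 .05 .3 177 .5 -.327 .2 177
```

```text
t 1.33 p [0.3999 0.3089 0.3152] ang 176.57 ft [0.6 0.5 0.2] w 45.8 q [-0.91 -0.02  0.2   1.68  0.    1.48  0.8 ] tilt [0.001  0.0007]
shift [-155.3 -250.1   15.1] spin -0.43
shift [-137.9 -628.9  114.8] spin -0.43
```

Emit:
arm_command([
  [45,-155,-250,15,0],
  [45,-155,-250,15,0],
  [45,-155,-250,15,0],
  [45,-155,-250,15,0],
  [45,-155,-250,15,0],
])

```text
time: 1.75
position: [0.4975, 0.1262, 0.3044]
tool_rot: [0.098, 3.139, 0.001]
ft_force: [0.9, 0.1, 0.1]
grip_width: 0.513
grip_force: 0.0
```

Emit:
arm_command([
  [45,-30,-210,15,0],
  [45,-30,-210,15,0],
  [45,-30,-210,15,0],
  [45,-30,-210,15,0],
  [45,-30,-210,15,0],
])

```text
time: 2.17
position: [0.5131, -0.0811, 0.2896]
tool_rot: [0.098, 3.139, 0.001]
ft_force: [-0.2, -0.1, 0.2]
grip_width: 0.515
grip_force: 0.0
```

```bash
python3 go.py .492 -.327 .15 177
```

```text
t 2.17 p [ 0.5131 -0.0811  0.2896] ang 176.41 ft [-0.2 -0.1  0.2] w 44.8 q [-0.51  0.    0.63  1.71 -0.    1.43  1.62] tilt [0.0012 0.0007]
shift [   5.8 -246.9  139.4] spin -0.59
```

Emit:
arm_command([
  [45,6,-247,60,0],
  [45,6,-247,60,0],
  [45,6,-247,60,0],
  [45,6,-247,60,0],
  [45,6,-247,60,0],
])

```text
time: 2.58
position: [0.4954, -0.2824, 0.2403]
tool_rot: [0.098, 3.138, 0.001]
ft_force: [0.9, -0.2, -0.5]
grip_width: 0.521
grip_force: 0.0
```

```bash
python3 go.py .492 -.327 .15 177
```

```text
t 2.58 p [ 0.4954 -0.2824  0.2403] ang 176.43 ft [ 0.9 -0.2 -0.5] w 45.3 q [-0.25  0.18  0.82  1.68 -0.14  1.34  2.1 ] tilt [0.0017 0.0003]
shift [  0.8 -44.7  90.2] spin -0.57
```

Emit:
arm_command([
  [45,1,-35,20,-1],
  [45,1,-45,60,-1],
  [45,1,-45,90,-1],
  [45,1,-45,100,-1],
  [45,1,-45,100,-1],
])

```text
time: 3.0
position: [0.4904, -0.324, 0.1375]
tool_rot: [-0.071, -3.136, -0.004]
ft_force: [0.4, -0.3, -0.3]
grip_width: 0.519
grip_force: 0.0
```

```bash
python3 go.py .492 -.327 .068 177; python3 - <<'E'
from h import *
a=[]
for n in("scene","top"):
    im,d=get_image(n);x,y=((342,240) if n=="scene" else (350,165))
    a.append(cv2.resize(im[y-25:y+25,x-25:x+25,::-1],None,fx=8,fy=8,interpolation=cv2.INTER_CUBIC))
cv2.imwrite("pics/g1.png",np.hstack(a))
E
```

```text
t 3.0 p [ 0.4904 -0.324   0.1375] ang 177.41 ft [ 0.4 -0.3 -0.3] w 45.1 q [-0.14  0.33  0.81  1.75 -0.26  1.17  2.28] tilt [-0.005   0.0025]
shift [-2.1 -3.  69.5] spin 0.41
```

View pics/g1.png

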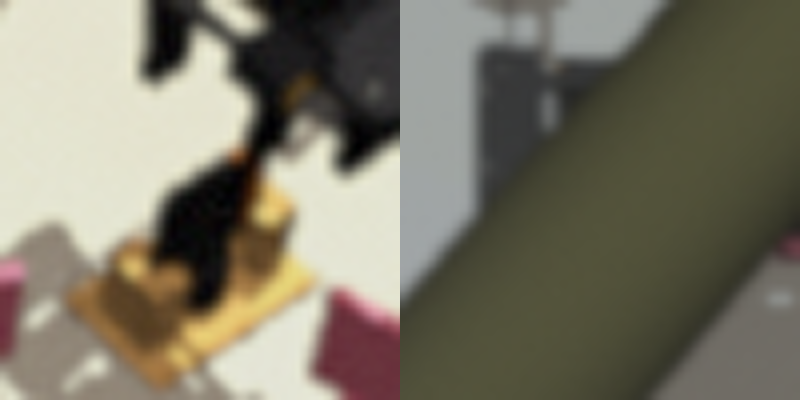

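The scene view shows the open fingers straddling the plate, with its top at crop ~(215,170). The top view is hidden by the arm. I'll descend now.

Emit:
arm_command([
  [45,-2,-3,15,0],
  [45,-2,-3,35,0],
  [45,-2,-3,55,0],
  [45,-2,-3,65,0],
  [45,-2,-3,65,0],
])

```text
time: 3.52
position: [0.4935, -0.3275, 0.0739]
tool_rot: [-0.069, -3.139, -0.002]
ft_force: [-1.0, 0.2, -0.5]
grip_width: 0.515
grip_force: 0.0
```

```bash
python3 go.py .492 -.327 .068 177
```

```text
t 3.52 p [ 0.4935 -0.3275  0.0739] ang 177.47 ft [-1.   0.2 -0.5] w 44.8 q [-0.09  0.42  0.77  1.8  -0.33  1.06  2.33] tilt [-0.0018  0.0012]
shift [1.5 0.5 5.9] spin 0.47
```

Emit:
arm_command([
  [30,0,0,4,0],
  [15,0,0,5,0],
  [4,0,0,5,0],
  [4,0,0,5,0],
  [4,0,0,5,0],
], newtons=8)

```text
time: 3.93
position: [0.4943, -0.3289, 0.0709]
tool_rot: [0.071, 3.139, -0.001]
ft_force: [0.7, 0.3, 1.1]
grip_width: 0.222
grip_force: 0.0
```

Emit:
arm_command([
  [4,0,0,0,0],
  [4,0,0,0,0],
  [4,0,0,0,0],
])

```text
time: 4.18
position: [0.4939, -0.3286, 0.0704]
tool_rot: [0.071, 3.14, 0.0]
ft_force: [-0.8, 0.2, -0.4]
grip_width: 0.095
grip_force: 8.0
```

Emit:
arm_command([
  [3,0,0,0,0],
  [3,0,0,0,0],
  [3,0,0,-10,0],
  [3,0,0,-25,0],
  [3,0,0,-45,0],
], newtons=40)

```text
time: 4.6
position: [0.4928, -0.3281, 0.1148]
tool_rot: [-0.071, -3.138, -0.001]
ft_force: [0.6, 0.7, -0.1]
grip_width: 0.085
grip_force: 40.0
```

Emit:
arm_command([
  [3,0,0,-20,0],
  [3,0,0,-45,0],
  [3,0,0,-75,0],
  [3,0,0,-105,0],
  [3,0,0,-115,0],
])

```text
time: 5.02
position: [0.495, -0.3303, 0.2352]
tool_rot: [0.072, 3.135, -0.004]
ft_force: [0.3, -1.0, -0.6]
grip_width: 0.086
grip_force: 40.0
```

```bash
python3 go.py .494 -.040 .2 211
```

```text
t 5.02 p [ 0.495  -0.3303  0.2352] ang 177.37 ft [ 0.3 -1.  -0.6] w 7.5 q [-0.17  0.26  0.84  1.63 -0.2   1.34  2.23] tilt [ 0.0061 -0.0029]
shift [ 14.6 290.   34.4] spin -33.63
```

Emit:
arm_command([
  [3,0,40,0,-6],
  [3,5,80,0,-12],
  [3,5,120,0,-18],
  [3,10,155,0,-24],
  [3,10,190,0,-30],
])

```text
time: 5.43
position: [0.4913, -0.1366, 0.23]
tool_rot: [0.752, -3.05, -0.001]
ft_force: [0.3, -1.0, 0.0]
grip_width: 0.093
grip_force: 40.0
```

```bash
python3 go.py .494 -.040 .2 211
```

```text
t 5.43 p [ 0.4913 -0.1366  0.23  ] ang -152.3 ft [ 0.3 -1.   0. ] w 8.1 q [-0.44  0.01  0.67  1.82 -0.01  1.31  2.29] tilt [-0.0003  0.0006]
shift [-47.3  84.3  30.1] spin -3.3
```

Emit:
arm_command([
  [3,-22,40,5,-3],
  [3,-42,75,15,-3],
  [3,-47,84,30,-3],
  [3,-47,84,30,-3],
  [3,-47,84,30,-3],
])

```text
time: 5.85
position: [0.4946, -0.0417, 0.1993]
tool_rot: [0.826, -3.028, 0.0]
ft_force: [0.4, -1.2, 1.3]
grip_width: 0.089
grip_force: 40.0
```

```bash
python3 go.py .494 -.040 .2 211; python3 - <<'E'
from h import *
a=[]
for n in("scene","top"):
    im,d=get_image(n);np.savez(n+"1.npz",im=im,d=d);x,y=((287,182) if n=="scene" else (278,165))
    a.append(cv2.resize(im[y-28:y+28,x-28:x+28,::-1],None,fx=7,fy=7,interpolation=cv2.INTER_CUBIC))
cv2.imwrite("pics/g2.png",np.hstack(a))
E
```

```text
t 5.85 p [ 0.4946 -0.0417  0.1993] ang -149.47 ft [ 0.4 -1.2  1.3] w 7.7 q [-0.54  0.    0.57  1.89 -0.    1.25  2.14] tilt [-0.0022 -0.0009]
shift [-0.4  1.7 -0.7] spin -0.47
```

View pics/g2.png

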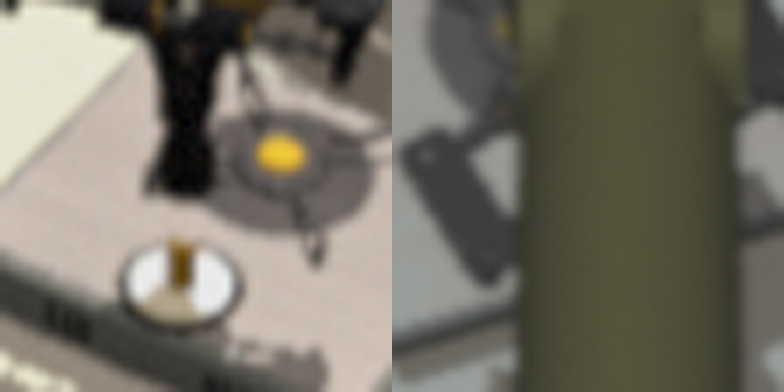

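The scene crop shows the key hub hanging at ~(190,180), above and behind the spindle (180,265). I'll measure the hub edges.

```bash
python3 - <<'E'
from h import *
im=np.mean([get_image("scene")[0].astype(float) for i in range(4)],0);np.save("s1.npy",im)
np.set_printoptions(linewidth=200)
print(im[168:186,276:298].mean(2).round().astype(int))
print("spindle lum");print(im[186:198,278:292].mean(2).round().astype(int))
def mid(im,r,c0,c1):
    l=im[r,c0:c1].mean(1);hi=np.array([l[:2].mean(),l[-2:].mean()]);lo=l.min();k=l.argmin()
    a=np.interp(-(hi[0]+lo)/2,-l[:k+1],np.arange(k+1));b=np.interp((hi[1]+lo)/2,l[k:],np.arange(k,len(l)))
    return c0+a,c0+b
A=np.load("acc.npz")["scene"]
for r in(190,191,192,193): print("sp",r,mid(A,r,279,290),mid(im,r,279,290))
for r in(174,175,176,177,178,179): print("hub",r,mid(im,r,277,297))
# projections for hypothetical
for nm,P in dict(sp_top=[.494,-.040,.0935],sp_base=[.494,-.040,.0635],hub_bot=[.4946,-.0417,.135],hub_top=[.4946,-.0417,.161],dx=[.5046,-.0417,.135],dy=[.4946,-.0317,.135]).items(): print(nm,proj("scene",P)[0].round(2))
n=np.array([.444,.563,0])/.717
lat=np.array([.772,-.635,0]);print("hub near rim bottom",proj("scene",np.array([.4946,-.0417,.135])-n*.015),"lat edges",proj("scene",np.array([[.4946,-.0417,.148]])+np.array([[1],[-1]])*lat*.015))
E
```

```text
[[189 189 189 190 192 177 105  33  12  12  11  12   5  27  99 170 181 159 149 134 127 157]
 [189 188 189 190 191 177 104  32   8   8  10  10  13  48 115 169 178 156 128 124 112 125]
 [188 188 188 189 190 177 113  46  12   8   8  14  23  65 119 148 148 130 100  87  83  92]
 [188 189 188 188 189 183 145  79  26   9   8   9  34  75 104 112 109 103  91  71  70  86]
 [187 188 188 189 189 189 168 100  34  10   8  11  37  74  93  98  97  96  94  79  79 102]
 [187 188 188 189 190 186 152  85  28   8   6  12  31  56  81  95  95  94  98  93 101 126]
 [186 185 187 188 191 180 120  54  18   9   9  14  22  36  66  92  94  90  98 105 128 150]
 [185 185 187 188 187 173 103  33  11   8  12  16  19  27  60  90  90  88  94 111 143 160]
 [186 186 187 181 169 152  87  22   8   8   9  13  15  22  52  82  78  84  93 109 138 155]
 [187 187 185 165 132 116  66  17  12  10  10  15  15  18  49  76  70  79  91 102 120 132]
 [188 188 183 148 110 119  72  18   6   9  12   9  11  22  55  82  75  72  84  94 102 108]
 [188 189 181 135 107 147  96  26   9  10  13  11   7  22  54  80  83  68  74  87  92  95]
 [189 19
[... 1773 characters left out ...]
t64(286.21675900277006))
hub 174 (np.float64(282.34375), np.float64(289.89385474860336))
hub 175 (np.float64(282.0832342449465), np.float64(290.24788732394364))
hub 176 (np.float64(281.8421052631579), np.float64(290.4525495750708))
hub 177 (np.float64(281.35583333333335), np.float64(290.42665615141954))
hub 178 (np.float64(281.4995559502664), np.float64(289.92088607594934))
hub 179 (np.float64(281.98772504091653), np.float64(289.8131510416667))
sp_top [284.52 188.57]
sp_base [284.29 194.27]
hub_bot [285.29 180.55]
hub_top [285.5  175.25]
dx [287.31 179.33]
dy [283.43 179.14]
hub near rim bottom [[285.59427765 183.38030313]] lat edges [[289.54988919 177.8482828 ]
 [281.24082774 177.98451395]]
```

```bash
python3 - <<'E'
from h import *
A=np.load("acc.npz");s=A["scene"];t=A["top"]
print("corners scene z=.006",ray("scene",[[325.1,252.1],[336.6,263.9],[356.7,250.3]],.006).round(4).tolist())
print("pointer tip z=.088 scene",ray("scene",[[349.9,232.4]],.088).round(4))
for yaw in(-3,0):
  c,q=np.cos(np.radians(yaw)),np.sin(np.radians(yaw));Rz=np.array([[c,-q],[q,c]])
  H=np.array([.4938,-.3272]);k=lambda x,y,z:[*(H+Rz@np.array([x,y])),z]
  for n in("scene","top"): print(yaw,n,"corners(-x-y,+x-y,-x+y,+x+y)",proj(n,[k(-.048,-.03,.006),k(.048,-.03,.006),k(-.048,.03,.006),k(.048,.03,.006)]).round(1).tolist(),"plate top ends -x,+x",proj(n,[k(-.03,0,.088),k(.03,0,.088)]).round(1).tolist())
a=[cv2.resize(im[y-24:y+24,x-24:x+24,::-1].astype(np.uint8),None,fx=8,fy=8,interpolation=cv2.INTER_CUBIC) for im,x,y in((s,342,246),(t,350,168))]
cv2.imwrite("pics/c2.png",np.hstack(a))
E
```

```text
corners scene z=.006 [[0.4506, -0.2972, 0.006], [0.4444, -0.3549, 0.006], [0.5386, -0.3618, 0.006]]
pointer tip z=.088 scene [[ 0.5209 -0.331   0.088 ]]
-3 scene corners(-x-y,+x-y,-x+y,+x+y) [[336.5, 263.9], [356.5, 249.7], [323.9, 252.1], [343.8, 238.7]] plate top ends -x,+x [[337.0, 240.3], [349.9, 231.6]]
-3 top corners(-x-y,+x-y,-x+y,+x+y) [[356.9, 181.3], [356.9, 157.4], [341.6, 180.8], [341.8, 157.0]] plate top ends -x,+x [[353.5, 172.5], [353.5, 156.9]]
0 scene corners(-x-y,+x-y,-x+y,+x+y) [[337.4, 264.1], [356.3, 249.0], [324.1, 252.8], [342.9, 238.5]] plate top ends -x,+x [[337.3, 240.6], [349.6, 231.3]]
0 top corners(-x-y,+x-y,-x+y,+x+y) [[357.5, 180.9], [356.3, 157.1], [342.3, 181.2], [341.1, 157.3]] plate top ends -x,+x [[353.9, 172.5], [353.1, 156.9]]
```

View pics/c2.png

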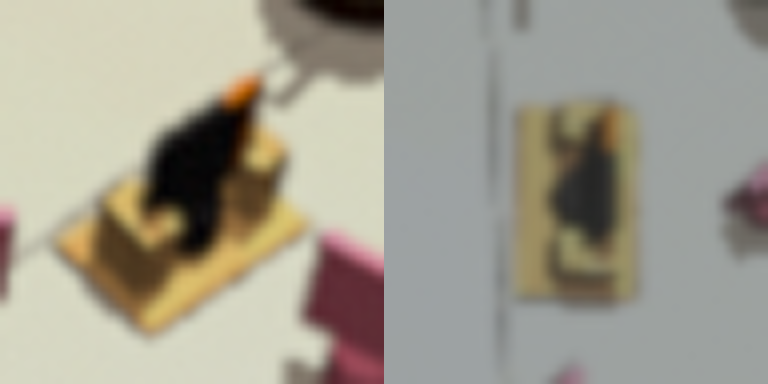

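The crops confirm the holder centre at about (0.494,-0.328) in both views, so the key should be centred in the grip. Next I'll check the hub and spindle with depth.

```bash
python3 - <<'E'
from h import *
D=np.median([get_image("scene")[1] for i in range(3)],0);P=pts("scene",D);s=get_state();print(s["position"])
n=np.array([.444,.563])/.717;lat=np.array([n[1],-n[0]])
T=np.array([.4946,-.0417])
np.set_printoptions(linewidth=200)
def show(nm,rs,cs):
    print(nm)
    for r in rs: print(r,[tuple((np.r_[(P[r,c,:2]-T)@lat,(P[r,c,:2]-T)@n,P[r,c,2]]*1000).round().astype(int).tolist()) for c in cs])
show("hub (lat,n,z) rel TCP",range(170,184,1),range(281,293,2))
show("sp",range(188,196,1),range(283,288))
E
```

```text
[ 0.49560601 -0.04283572  0.2004666 ]
hub (lat,n,z) rel TCP
170 [(-5, 142, 62), (-12, -25, 208), (-5, -26, 209), (3, -13, 197), (11, -7, 192), (36, 142, 60)]
171 [(-5, 139, 59), (-12, -27, 205), (-5, -26, 204), (3, -16, 195), (11, -6, 186), (35, 136, 60)]
172 [(-5, 134, 58), (-12, -25, 199), (-5, -22, 197), (4, -11, 186), (27, 127, 63), (35, 128, 61)]
173 [(-6, 125, 60), (-12, -28, 197), (-5, -26, 195), (5, 2, 170), (26, 121, 63), (34, 122, 62)]
174 [(-6, 120, 60), (-12, -27, 192), (-4, -24, 188), (5, 0, 166), (13, 4, 163), (33, 112, 65)]
175 [(-6, 114, 59), (-11, -26, 186), (-4, -24, 184), (5, -2, 164), (13, 3, 159), (33, 110, 62)]
176 [(-7, 109, 59), (-11, -27, 182), (-4, -24, 179), (5, -8, 165), (12, -6, 162), (31, 87, 77)]
177 [(-9, 82, 78), (-11, -26, 176), (-4, -21, 172), (4, -12, 164), (12, -10, 161), (30, 82, 77)]
178 [(-9, 79, 76), (-11, -28, 173), (-3, -19, 165), (4, -15, 161), (12, -12, 158), (32, 95, 60)]
179 [(-8, 92, 58), (-11, -27, 168), (-3, -16, 157), (4, -14, 155), (12, -8, 149), (32, 91, 58)]
180 [(-8, 87, 58), (-11, -25, 161), (-2, -13, 150), (5, -12, 149), (12, -
[... 178 characters left out ...]
141), (22, 72, 60), (30, 69, 62)]
183 [(-9, 67, 60), (-2, 68, 59), (6, 68, 58), (14, 68, 58), (22, 66, 60), (29, 63, 62)]
sp
188 [(-4, 38, 61), (0, 39, 60), (4, 42, 57), (8, 39, 60), (12, 41, 57)]
189 [(-7, 0, 93), (-4, -1, 93), (0, -1, 93), (4, 0, 92), (12, 35, 58)]
190 [(-8, -5, 92), (-4, -5, 92), (0, -4, 91), (4, -5, 91), (10, 22, 65)]
191 [(-7, -4, 86), (-4, -8, 89), (0, -5, 87), (4, -5, 86), (10, 19, 63)]
192 [(-7, -2, 79), (-4, -8, 84), (0, -7, 83), (4, -2, 78), (10, 13, 64)]
193 [(-7, -2, 73), (-3, -5, 76), (0, -5, 76), (4, -6, 77), (9, 6, 65)]
194 [(-7, -4, 71), (-3, -7, 73), (0, -6, 72), (4, -4, 70), (9, 0, 65)]
195 [(-6, -1, 62), (-3, -9, 69), (1, -6, 66), (4, -9, 69), (8, -3, 63)]
```

Emit:
arm_command([
  [3,0,1,15,0],
  [3,0,2,30,0],
  [3,0,2,36,0],
  [3,0,2,36,0],
  [3,0,2,36,0],
])

```text
time: 6.72
position: [0.4945, -0.0407, 0.1643]
tool_rot: [0.823, -3.032, 0.0]
ft_force: [0.3, -0.5, 0.1]
grip_width: 0.088
grip_force: 40.0
```

```bash
cat > near.py <<'E'
from h import *
ims=[];ds=[];ps=[];an=[];ft=[]
for i in range(5):
    im,d=get_image("scene");ims.append(im.astype(float));ds.append(d);s=get_state();ps.append(s["position"]);ft.append(s["ft_force"])
    M=R.from_rotvec(s["tool_rot"]).as_matrix();an.append(np.degrees(np.arctan2(M[1,0],M[0,0])))
im=np.mean(ims,0);D=np.median(ds,0);P=pts("scene",D)
T=np.mean(ps,0);print("T",T.round(4),np.std(ps,0).round(4),"ang",np.mean(an).round(2),np.mean(ft,0).round(1),s["time"])
n=np.array([.444,.563])/.717;lat=np.array([n[1],-n[0]])
for r in range(181,200): print(r,im[r,278:294].mean(1).round().astype(int).tolist(),[tuple((np.r_[(P[r,c,:2]-T[:2])@lat,(P[r,c,:2]-T[:2])@n,P[r,c,2]]*1000).round().astype(int).tolist()) for c in range(280,292,2)])
import sys
if len(sys.argv)>1: cv2.imwrite(sys.argv[1],cv2.resize(im[160:210,260:320,::-1].astype(np.uint8),None,fx=10,fy=10,interpolation=cv2.INTER_CUBIC))
E
python3 near.py pics/n1.png
```

```text
T [ 0.495  -0.0406  0.165 ] [0.0001 0.0001 0.0001] ang -149.61 [ 0.2  0.1 -0.2] 6.9667
181 [179, 134, 93, 72, 39, 13, 11, 7, 15, 19, 37, 70, 92, 97, 99, 96] [(-13, 75, 63), (-14, -27, 157), (-6, -24, 154), (3, 2, 129), (11, 6, 126), (27, 74, 62)]
182 [183, 163, 137, 78, 23, 10, 8, 8, 17, 18, 29, 65, 93, 101, 101, 101] [(-12, 74, 58), (-14, -27, 153), (-6, -23, 149), (3, 0, 127), (11, 2, 125), (26, 69, 61)]
183 [188, 185, 168, 94, 25, 9, 10, 12, 15, 13, 28, 66, 94, 100, 100, 100] [(-13, 66, 60), (-14, -26, 146), (-6, -22, 142), (3, -5, 126), (10, -7, 128), (26, 62, 63)]
184 [190, 190, 172, 95, 24, 7, 5, 13, 13, 14, 39, 87, 110, 106, 102, 100] [(-13, 61, 59), (-13, -25, 141), (-6, -23, 139), (2, -12, 128), (10, -8, 124), (25, 58, 61)]
185 [190, 191, 172, 96, 24, 8, 10, 11, 10, 10, 58, 120, 147, 133, 119, 109] [(-14, 57, 58), (-13, -27, 138), (-6, -21, 132), (3, -12, 123), (10, -8, 119), (25, 53, 60)]
186 [190, 191, 175, 99, 27, 7, 9, 10, 10, 13, 70, 143, 176, 169, 156, 139] [(-14, 51, 58), (-13, -26, 132), (-5, -14, 120), (3, -12, 118), (10, -10, 116), (25, 49, 58)]
187 [189, 190, 177,
[... 1495 characters left out ...]
]
196 [134, 154, 159, 159, 158, 153, 148, 152, 155, 169, 199, 214, 226, 195, 117, 127] [(-18, -9, 64), (-11, -11, 65), (-3, -10, 64), (5, -10, 64), (12, -10, 64), (20, -10, 64)]
197 [104, 139, 153, 157, 158, 159, 159, 160, 159, 161, 167, 173, 181, 142, 107, 156] [(-18, -14, 63), (-11, -15, 64), (-3, -13, 61), (4, -16, 65), (11, -17, 65), (19, -15, 63)]
198 [66, 102, 126, 143, 151, 154, 156, 156, 155, 152, 142, 128, 116, 87, 112, 174] [(-19, -19, 64), (-11, -21, 65), (-4, -20, 63), (4, -21, 65), (11, -20, 63), (19, -20, 63)]
199 [54, 61, 80, 106, 119, 125, 128, 129, 126, 122, 105, 81, 71, 82, 121, 174] [(-19, -21, 60), (-12, -26, 65), (-4, -25, 64), (3, -27, 66), (11, -25, 63), (19, -21, 58)]
```

View pics/n1.png

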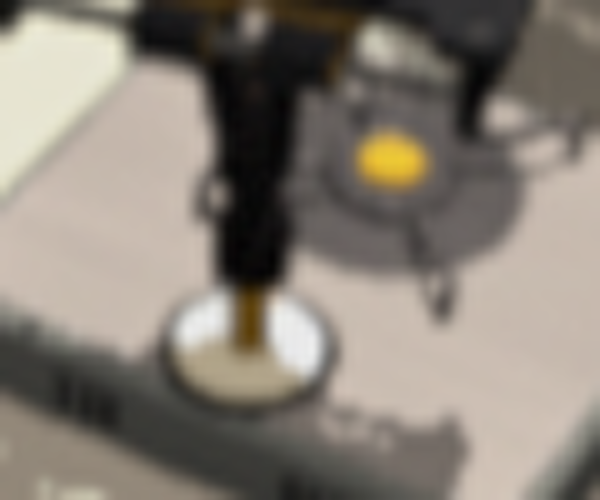

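The hub hangs laterally centred over the spindle (hub centre col ~284.65, spindle ~284.6). It looks about 2 mm too far back along the view, so I'll correct that and descend gently.

Emit:
arm_command([
  [3,1.5,-0.5,2,-0.5],
  [3,1.5,-0.5,4,-0.5],
  [3,1.5,-0.5,6,-0.5],
  [3,1.5,-0.5,8,-0.5],
  [3,1.5,-0.5,9,-0.5],
])

```text
time: 7.38
position: [0.4932, -0.0416, 0.1547]
tool_rot: [0.837, -3.028, -0.0]
ft_force: [-0.3, 0.1, -0.7]
grip_width: 0.087
grip_force: 40.0
```

Emit:
arm_command([
  [3,0,0,1,0],
  [3,0,0,2,0],
  [3,0,0,3,0],
  [3,0,0,3,0],
])

```text
time: 7.72
position: [0.4933, -0.0416, 0.152]
tool_rot: [0.837, -3.028, -0.0]
ft_force: [-0.3, 0.6, -1.0]
grip_width: 0.087
grip_force: 40.0
```

```bash
python3 go.py .495 -.0406 .138 211; python3 -c "
from h import *;print(get_state()['torque'])"
```

```text
t 7.72 p [ 0.4933 -0.0416  0.152 ] ang -149.1 ft [-0.3  0.6 -1. ] w 7.6 q [-0.53  0.05  0.58  1.95 -0.03  1.15  2.17] tilt [-0.0002 -0.    ]
shift [-2.  0. 14.] spin -0.1
[0.08368195 0.03075761 0.00798893]
```

Emit:
arm_command([
  [3,0,0,1.5,0],
  [3,0,0,3,0],
  [3,0,0,4.5,0],
  [3,0,0,6,0],
  [3,0,0,6,0],
])

```text
time: 8.13
position: [0.4932, -0.0416, 0.1458]
tool_rot: [0.837, -3.028, -0.0]
ft_force: [-0.3, 0.3, -1.3]
grip_width: 0.093
grip_force: 40.0
```

```bash
python3 near.py | head -14
```

```text
T [ 0.4934 -0.0416  0.1461] [0.0001 0.     0.0001] ang -149.1 [-0.1 -0.1 -0.6] 8.3833
181 [179, 134, 86, 53, 24, 7, 11, 12, 9, 29, 63, 90, 97, 97, 99, 96] [(-12, 77, 63), (-13, -26, 158), (-6, -24, 156), (2, -11, 144), (11, -2, 135), (27, 75, 63)]
182 [183, 162, 141, 109, 56, 16, 7, 13, 13, 42, 82, 98, 100, 100, 101, 100] [(-12, 72, 62), (-13, -26, 154), (-6, -21, 148), (2, -12, 140), (19, 70, 62), (27, 69, 63)]
183 [187, 185, 177, 139, 72, 19, 7, 8, 16, 55, 97, 106, 102, 99, 100, 101] [(-12, 68, 60), (-13, -26, 148), (-5, -21, 143), (3, -12, 135), (19, 66, 61), (26, 62, 64)]
184 [189, 190, 179, 130, 62, 15, 6, 9, 18, 51, 103, 129, 120, 106, 101, 100] [(-13, 66, 57), (-13, -25, 142), (-6, -23, 140), (5, 7, 112), (19, 64, 57), (26, 59, 62)]
185 [191, 187, 165, 101, 37, 10, 9, 9, 13, 37, 98, 157, 156, 134, 119, 108] [(-13, 57, 59), (-13, -26, 139), (-5, -21, 133), (5, 5, 108), (12, 6, 107), (26, 56, 59)]
186 [190, 186, 151, 81, 21, 6, 10, 12, 14, 22, 93, 171, 183, 169, 156, 140] [(-13, 51, 60), (-13, -25, 133), (-5, -22, 130), (4, 0, 108), (12, 3, 105), (25, 52, 58)]
187 [189, 184, 147
[... 453 characters left out ...]
6), (12, -6, 98), (24, 33, 60)]
190 [165, 180, 147, 76, 20, 7, 8, 11, 8, 24, 99, 170, 168, 163, 179, 188] [(-15, 25, 64), (-12, -26, 113), (-4, -14, 101), (4, -13, 100), (12, -7, 94), (23, 29, 58)]
191 [190, 220, 197, 123, 51, 16, 8, 9, 18, 62, 140, 207, 197, 161, 158, 179] [(-16, 19, 65), (-12, -26, 109), (-4, -13, 95), (4, -12, 94), (12, -8, 90), (23, 19, 62)]
192 [214, 230, 222, 170, 95, 38, 17, 17, 47, 114, 188, 228, 227, 193, 143, 160] [(-16, 16, 62), (-11, -10, 88), (-3, -13, 90), (4, -13, 89), (12, -4, 80), (22, 13, 64)]
193 [197, 207, 205, 182, 126, 67, 41, 46, 78, 152, 219, 233, 233, 219, 148, 140] [(-17, 6, 67), (-11, -13, 85), (-3, -12, 84), (4, -12, 83), (14, 9, 63), (21, 7, 64)]
```

No contact force and the hub's underside is already below the spindle top, so the key is going on. I'll keep descending.

Emit:
arm_command([
  [3,0,0,2,0],
  [3,0,0,4,0],
  [3,0,0,6,0],
  [3,0,0,7,0],
  [3,0,0,7,0],
])

```text
time: 8.8
position: [0.4932, -0.0416, 0.1388]
tool_rot: [0.837, -3.028, -0.0]
ft_force: [0.4, -0.2, -0.4]
grip_width: 0.087
grip_force: 40.0
```

Emit:
arm_command([
  [3,0,0,1,0],
  [3,0,0,2,0],
  [3,0,0,2,0],
  [3,0,0,2,0],
])

```text
time: 9.13
position: [0.4936, -0.0416, 0.1375]
tool_rot: [-0.837, 3.028, 0.0]
ft_force: [-1.3, 0.2, 3.1]
grip_width: 0.09
grip_force: 40.0
```

Emit:
arm_command([
  [3,0,0,2,0],
  [3,0,0,4,0],
  [3,0,0,6,0],
  [3,0,0,7,0],
  [3,0,0,7,0],
])

```text
time: 9.55
position: [0.4937, -0.0417, 0.1307]
tool_rot: [-0.837, 3.028, 0.0]
ft_force: [-1.4, 0.6, 7.7]
grip_width: 0.087
grip_force: 40.0
```

```bash
python3 near.py pics/n2.png | head -1
```

```text
T [ 0.4937 -0.0417  0.1308] [0. 0. 0.] ang -149.1 [-2.  -0.4  7.3] 9.8
```

View pics/n2.png

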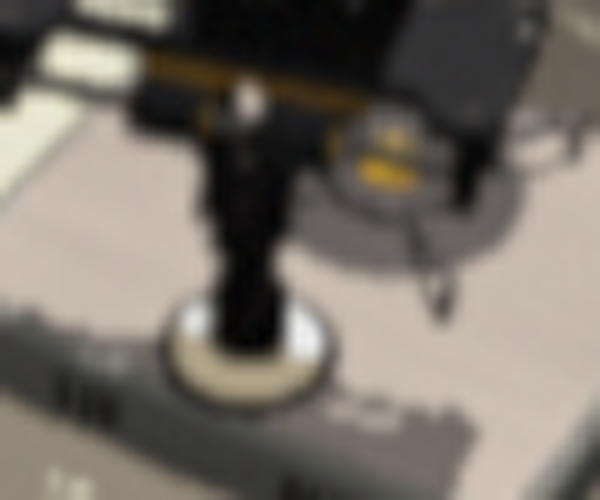

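The key hub sits on the collar axis (crop ~(245,330)) with the spindle inside it. It met 3 N at the expected fully-on height, and is now pressed about 6–7 mm at 7.5 N along the spring slope. I'm handing in.

```bash
python3 -c "
from bench import close_job;print(close_job())"
```

```text
the job is handed in; nothing more can be done
None
```

I drew the key out of its holder and pushed it fully onto the spindle, pointer lined up with the orange mark. It is now held gripped and pressed about 6–7 mm of the 8 mm travel, judging by force and height. I handed the job in at about 10 s, but it returned no verdict.

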